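Move the snap cap to the fresh glue bottle

TASK

The glue bottle that wears the cap is empty and the fresh one stands open: pull the cap straight up off the empty bottle and snap it onto the fresh one. Press it on until it clicks, keep pressing after the click until it sits all the way down on the bottle's shoulder with the rubber seal fully squeezed, and finish while still holding the cap pressed down there. Leave the small things round the bottles where they lie.

Things in the scene. Friction and masses are not known exactly. Their poses are not given: they have to be found in the camera images.
- cap: round black plastic cap, hollow, open below, 35 mm across, 44 mm tall, ribbed side, walls 3 mm, 15 to 31 g; a bead inside its mouth leaves a 22 mm opening. Origin: centre of its lower rim, z up to the closed top. Grip its side from above. At the start the rim is 3 mm above the empty bottle's shoulder; it pulls off straight up with 12 to 18 N and clears the spout at 45 mm
- old_bottle: white squeeze bottle, 57 mm across, in a grey no-tip holder with a black suction foot (92 mm across, short lever at its -x side); fixed, does not move. Origin: centre of the foot's underside, z up. A flat shoulder, 45 mm across, is 94 mm up; a neck 19 mm across and a tapering spout, its tip 132 mm up, rise from it. This one is empty and wears the cap at the start; its seal is worn flat, 3 mm high
- new_bottle: white squeeze bottle, 57 mm across, in a grey no-tip holder with a black suction foot (92 mm across, short lever at its -x side); fixed, does not move. Origin: centre of the foot's underside, z up. A flat shoulder, 45 mm across, is 94 mm up; a neck 19 mm across and a tapering spout, its tip 132 mm up, rise from it. The fresh one, open, its black rubber seal standing higher
- old_bottle_seat (a point): centre of the empty bottle's shoulder, 94 mm above the table, z up
- new_bottle_seat (a point): centre of the fresh bottle's shoulder, 94 mm above the table, z up; the cap's origin is here when it is all the way down. The spout guides the cap on; left alone after the click it stays about 3 mm up, so it must be pressed on down
- new_bottle_collar (a point): centre of the fresh bottle's snap collar: four sprung white beads round the neck, 26 mm across, 11.7 mm above the shoulder, which give way inward. With the cap's rim 12 mm above the shoulder the push rises, to 9 to 14 N; at about 7 mm the cap clicks over the beads and the push drops. The empty bottle has the same
- new_seal (a joint): how far the fresh bottle's rubber seal (a ring 33 mm across round the foot of the neck) is squeezed: 0 free, standing 5.5 mm above the shoulder; 0.0055 m squeezed flush with it. It springs back; about 2.2 N per mm, some 13 N in all; then the cap's rim bears hard on the shoulder
- glue_brush: flat wooden brush, 166 mm long, 14 mm wide, lying between the two bottles; a bystander, to be left alone. Origin: centre of its underside
- wax_tin: round tin, 58 mm across, 22 mm high, beyond the bottles; a bystander, to be left alone. Origin: centre of its underside
- clear_tape: roll of packing tape lying flat, 96 mm across, 48 mm high, beyond the bottles; a bystander, to be left alone. Origin: centre of its underside
- glue_tube: crumpled metal tube, 131 mm long, 35 mm wide, in front of the bottles to the right; a bystander, to be left alone. Origin: centre of its underside
- sanding_block: cork block wrapped in sanding paper, 92x49x30 mm, beyond the bottles to the right; a bystander, to be left alone. Origin: centre of its underside
Things that resemble listed ones, but are neither listed nor needed, are in the scene too. Of the things like the cap, leave any that is green; of the rest the larger one is meant.

How it is judged:
On the way, in this order (a step that is already met when the one before it is completed fails the run):
1. the cap is pulled off the empty bottle and held clear above its spout (z of cap in the frame of old_bottle_seat above 0.04 m and contact force between the fingers and cap above 1 N), for 0.1 s.
2. the cap has clicked over the beads of the fresh bottle (horizontal distance between cap and new_bottle_seat below 0.004 m and z of cap in the frame of new_bottle_seat below 0.0055 m), for 0.05 s.
At the end, for the whole second after the job is handed in: The cap sits upright and centred (4 mm) on the fresh bottle, its rim within 1.5 mm of the shoulder and the seal squeezed more than 4 of its 5.5 mm; the fingers still hold it pressed down (over 5 N on the bottle) through the last second (z of cap in the frame of new_bottle_seat below 0.0015 m and value of joint new_seal above 0.004 m and horizontal distance between cap and new_bottle_seat below 0.004 m and angle between the z axis of cap and the z axis of new_bottle, either way round below 0.1 rad and angle between cap's own z axis and vertical below 0.1 rad and contact force between cap and new_bottle above 5 N and contact force between the fingers and cap above 3 N); the arm keeps its last pose, push and grip.
It fails at once if the glue brush is pushed away (distance of glue_brush from where it was at the start of the episode above 0.03 m).
It fails at once if the wax tin is pushed away (distance of wax_tin from where it was at the start of the episode above 0.03 m).
It fails at once if the clear tape is pushed away (distance of clear_tape from where it was at the start of the episode above 0.03 m).
It fails at once if the glue tube is pushed away (distance of glue_tube from where it was at the start of the episode above 0.03 m).
It fails at once if the sanding block is pushed away (distance of sanding_block from where it was at the start of the episode above 0.03 m).
It also fails if it takes over 48 s, if anything falls off the work surface, if the arm or the gripper's body presses on something with over 40 N, if the wrist force passes 120 N, or if a joint passes its speed limit or range.

ROBOT

A 6-joint arm with a two-finger parallel gripper is mounted at the origin on a cart in front of the work surface, level with it; the furniture and walls round the work are solid. World frame = base frame: x ahead of the robot, y to its left, z up, the work surface at z = 0. Lengths are in m, angles in rad, forces in N, time in s.
With the tool pointing down it reaches from about 0.325 to 0.9 m from the base axis. Payload 6.1 kg.
Tool frame: the origin (TCP) lies midway between the tips of the shut fingers; the grasp point (between the pads) lies arm.tcp_to_grasp behind it (arm.tcp_to_grasp is the distance from the TCP to the grasp point, in m); z points along the fingers, y is the line along which they close (so a half turn about z gives the same grasp; the last joint's range is limited). The gripper opens to 85 mm and grips with 20 to 120 N. Pads are 22 mm wide; open, the fingers measure 114 mm over their backs; the gripper's body (76 mm by 85 mm) begins 54 mm behind the grasp point. The pads swing forward as they close: fully open they stand 13 mm farther back than shut.
Start: joints at [0.981, 0.22, 1.526, -0, 1.395, -0.126], TCP at [0.28, 0.559, 0.231] pointing down, gripper open.
Joint ranges: [-2.98, 2.98], [-0.91, 2.08], [0.09, 2.57], [-1.24, 4.39], [0.2, 2.65], [-2.68, 2.68]. Speed limits (rad/s): [2.57, 2.57, 3.01, 3.14, 3.14, 3.14].

INTERFACE

Orientations are given as [roll, pitch, yaw] about the fixed x, y, z axes, in that order (R = Rz(yaw) Ry(pitch) Rx(roll)).
In Python, from bench import state, cams, arm, models gives the robot as it stands.
- The arm moves only by the shell command python3 -m handwheel 'ROWS' [FORCE]. ROWS is JSON, a list of rows, each a list of 3 entries, a list of its own where there are three numbers: the opening, from 0 (shut) to 1 (fully open), then the shift along the world's x, y, z each as a share of 0.8 m, from -1 to 1, then the turn about the world's z as a share of 180 degrees, from -1 to 1. In form: [[gripper, [x, y, z], yaw], ...]. A call has 1 to 8 rows; each row shifts and turns the commanded pose from where the row before left it; what a row does not reach is not made up. A row lasts 1/12 s, in which the tool goes at most 41.7 mm and 7.16 degrees, less where a joint would pass 70% of its speed; a pose out of reach is approached as far as the arm can. A call with a number of a shift or a turn outside -1 to 1 is refused whole. A call with a gripper value outside its range is refused whole. The fingers move at their own pace and stop on an object; FORCE is the grip in N (left out, the last holds). Time passes only in rows, so rows that do not move let the fingers close. It gives the time, the measured TCP pose, the force, the opening and the grip force at its end, in the units of the state.
- state(): the state, without advancing time (a new reading comes with each control period).
- cams.camera(name): name is "scene" or "top" or "wrist"; returns a dict with "color" (420x560x3 uint8, blue, green, red), "vfov" (degrees; the focal length in pixels is half the picture's height over the tangent of half this angle, whatever the lens; pixels are square), "cx", "cy" (the principal point, pixels), "position" and "orientation" of the camera in the world; the wrist camera has in their place "hand_eye" (4x4, takes a point from camera to tool coordinates, whose origin is the TCP and whose axes are the flange's). Camera axes: x right, y up, looking along -z (the intrinsics and any distortion apply to the point x, -y, -z); pixel columns grow to the right and rows downward; lengths in m; the calibration is good to about 2 mm. The wrist camera is an equidistant fisheye: a pixel r from the principal point sees the ray r / f radians off the axis. A picture is of the moment at which its call begins: read the wrist's pose just before it. There is no depth.
- arm.job_done(): hands the job in; it is judged then, once.
Trained networks look in the newest picture that a camera, given by its name, has taken for a name from the list of things; names that differ only in an ending like _2 or _b are one class to them, and where a whole thing is asked for, a point or a joint stands for the part that bears it (a point fixed in the world has none). Each returns a list of dicts, best first, with "p" (0 to 1); they miss things now and then, are a little off and sometimes report something else, mostly with a low value. They report only what shows in the picture. A call takes as long as a camera call. They do not tell look-alikes from the thing itself.
- models.look_for(camera, query): "point" ([x, y, z] in m, in world coordinates, good to about 4 mm: the middle of the surface that is visible of it).
- models.regions_of(camera, query): "region" (420x560 bool, what is visible of it).
The state is a dict: "time": time; "joint_pos": joint angles; "qvel": joint speeds; "joint_torque": joint torques, N m; "ee_pos": TCP position; "tool_rot": TCP orientation; "contact_force": force on the tool from outside, world axes, zero at the start; "wrist_torque": the same for the moment, N m; "grip_width": opening from 0.0 (shut) to 1.0 (fully open); "grip_force": force on a finger pad.
Only numpy, scipy, OpenCV 4.12 (cv2) and the standard library are available. Lean on these libraries where they do the work, as an engineer would, in place of code of your own. Each camera call takes 0.05 s, during which the arm holds its last target. There are 200 camera calls.

## Working session

There is one attempt and no reset: what is moved stays moved. The work goes in short steps, Python scripts to look and compute and a shell command to move; the robot and the scene stay as the last step left them, time stands still between calls to the robot, and variables do not carry over. Pictures are saved under pics/ and viewed, at most 10 in all, crops included, and the job is handed in when it is done.

```bash
mkdir -p pics; ls
python3 - <<'E'
from bench import state,cams,arm,models
import cv2
s=state();print(s);print(arm.tcp_to_grasp)
for n in("scene","top"):
    c=cams.camera(n);cv2.imwrite(f"pics/{n}0.png",c["color"]);print(n,{k:v for k,v in c.items() if k!="color"})
    for q in("cap","old_bottle","new_bottle","glue_brush","clear_tape","wax_tin"):
        for d in models.look_for(n,q): print(n,q,d)
E
```

```text
pics
{'time': 0.0, 'joint_pos': array([ 9.80936773e-01,  2.21231018e-01,  1.52759601e+00, -9.78882301e-06,
        1.39468990e+00, -1.26053545e-01]), 'qvel': array([ 0.00072169, -0.00196333,  0.00262831,  0.00036918, -0.0001603 ,
        0.00025308]), 'joint_torque': array([-2.35655330e-03, -4.96924281e+01, -3.89381754e+01, -4.54966103e-04,
        1.16382481e-02, -5.41933559e-06]), 'ee_pos': array([0.27924393, 0.55848434, 0.2302042 ]), 'tool_rot': array([-3.13968243e+00, -2.32362040e-04,  2.67778815e+00]), 'contact_force': array([0.68657962, 0.40201282, 0.21802695]), 'wrist_torque': array([ 0.00029089, -0.02573265,  0.04957698]), 'grip_force': 0.0, 'grip_width': 1.0028682998721792}
0.0187
scene {'vfov': 50.06794732885753, 'cx': 278.9710171638457, 'cy': 200.85537113588742, 'position': array([ 0.12203537, -0.46239706,  0.74895007]), 'orientation': array([ 0.78498215,  0.0080339 , -0.83596341])}
scene cap {'point': [0.6202, -0.0459, 0.1311], 'p': 0.93}
scene cap {'point': [0.62, -0.1496, 0.0274], 'p': 0.75}
scene cap {'point': [0.5208, -0.0025, 0.025], 'p': 0.63}
scene old_bottle {'poi
[... 453 characters left out ...]
array([ 0.46856441, -0.01582729,  0.99875596]), 'orientation': array([ 0.15752793,  0.03026147, -1.55731311])}
top cap {'point': [0.6243, -0.0402, 0.1404], 'p': 0.79}
top cap {'point': [0.5212, -0.0025, 0.0343], 'p': 0.59}
top cap {'point': [0.6224, -0.1476, 0.03], 'p': 0.51}
top old_bottle {'point': [0.6145, -0.0384, 0.03], 'p': 0.72}
top old_bottle {'point': [0.6257, -0.0396, 0.1407], 'p': 0.35}
top new_bottle {'point': [0.5714, 0.1845, 0.0499], 'p': 0.56}
top glue_brush {'point': [0.5847, 0.0374, 0.0111], 'p': 0.82}
top clear_tape {'point': [0.754, 0.028, 0.0493], 'p': 0.6}
top wax_tin {'point': [0.7391, 0.1681, 0.0231], 'p': 0.62}
top wax_tin {'point': [0.5754, 0.1842, 0.0502], 'p': 0.5}
```

View pics/scene0.png

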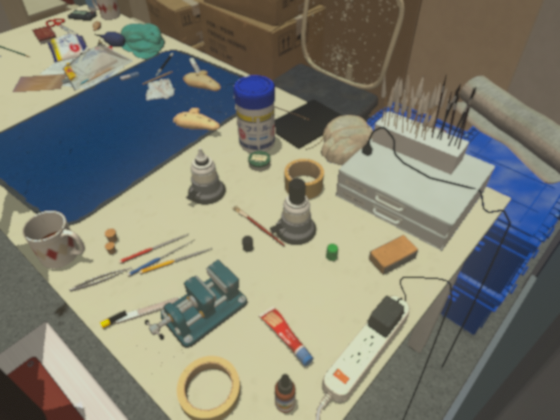

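View pics/top0.png

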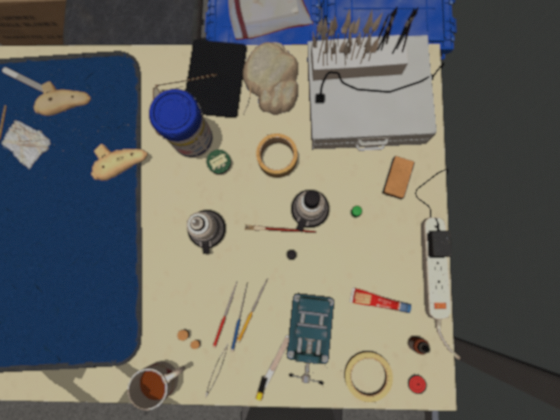

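The cap candidates in the scene picture are black on the bottle (297,190), small black loose (248,243), and green (332,252). The one on the bottle fits: it isn't green and it's the larger black one. I'll confirm with a crop and refine the positions.

```bash
cat > h.py <<'E'
from bench import state,cams,arm,models
import cv2, numpy as np
from scipy.spatial.transform import Rotation as Ro
def pix(c,P):
    f=210/np.tan(np.radians(c["vfov"])/2)
    p=Ro.from_euler("xyz",c["orientation"]).as_matrix().T@(np.array(P)-c["position"])
    return np.array([c["cx"]+f*p[0]/-p[2],c["cy"]+f*-p[1]/-p[2]])
def ray(c,uv):
    f=210/np.tan(np.radians(c["vfov"])/2)
    d=np.array([(uv[0]-c["cx"])/f,-(uv[1]-c["cy"])/f,-1])
    return Ro.from_euler("xyz",c["orientation"]).as_matrix()@d
def atz(c,uv,z):
    d=ray(c,uv);return c["position"]+d*(z-c["position"][2])/d[2]
E
python3 - <<'E'
from h import *
t=[]
for n,(x0,y0,x1,y1) in (("scene",(160,130,360,280)),("top",(170,170,370,270))):
    c=cams.camera(n);im=c["color"].copy()
    for q in("cap","new_bottle"):
        for r in models.regions_of(n,q):
            m=r["region"];ys,xs=np.nonzero(m)
            print(n,q,r["p"],m.sum(),"bbox",xs.min(),ys.min(),xs.max(),ys.max(),"cent",xs.mean().round(1),ys.mean().round(1), atz(c,(xs.mean(),ys.mean()),.141).round(4))
    k=im[y0:y1,x0:x1];t.append(cv2.resize(k,None,fx=3.9,fy=3.9 if n=="top" else 3.9,interpolation=cv2.INTER_CUBIC))
    cv2.imwrite(f"pics/{n}1.png",t[-1])
E
```

```text
scene cap 0.91 395 bbox 288 178 304 203 cent 296.1 190.5 [ 0.613  -0.0574  0.141 ]
scene cap 0.7 183 bbox 325 243 337 260 cent 331.2 251.5 [ 0.5378 -0.2009  0.141 ]
scene cap 0.58 149 bbox 242 235 252 251 cent 246.6 243.1 [ 0.4544 -0.0792  0.141 ]
scene cap 0.53 1436 bbox 270 198 315 245 cent 294.6 223.4 [ 0.5453 -0.1116  0.141 ]
scene new_bottle 0.9 1354 bbox 186 150 225 203 cent 204.4 181.2 [0.5115 0.0974 0.141 ]
scene new_bottle 0.32 999 bbox 259 307 312 365 cent 286.1 334.2 [ 0.3703 -0.2456  0.141 ]
top cap 0.71 280 bbox 304 190 320 209 cent 312.0 199.3 [ 0.6284 -0.0457  0.141 ]
top cap 0.56 93 bbox 286 249 296 259 cent 291.0 254.0 [ 0.5186 -0.0048  0.141 ]
top new_bottle 0.78 1285 bbox 187 209 226 253 cent 206.3 228.9 [0.5667 0.165  0.141 ]
top new_bottle 0.43 36 bbox 195 220 205 230 cent 201.5 225.9 [0.5725 0.175  0.141 ]
```

View pics/scene1.png

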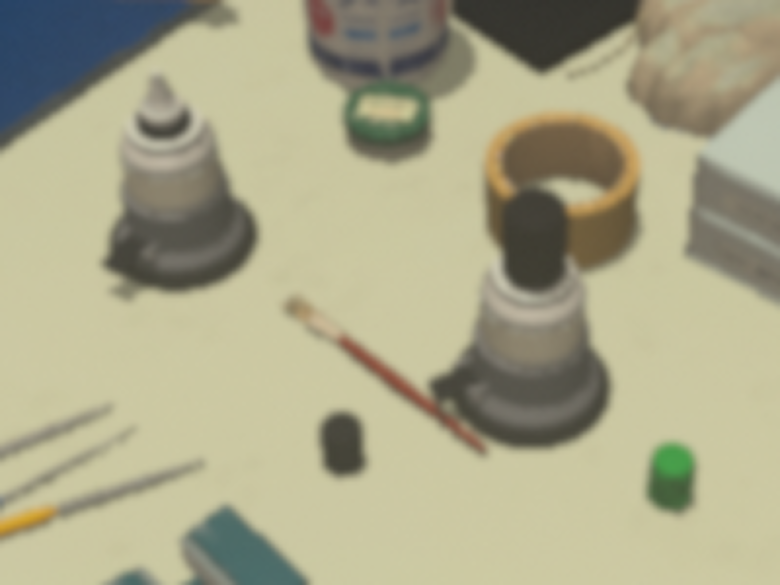

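View pics/top1.png

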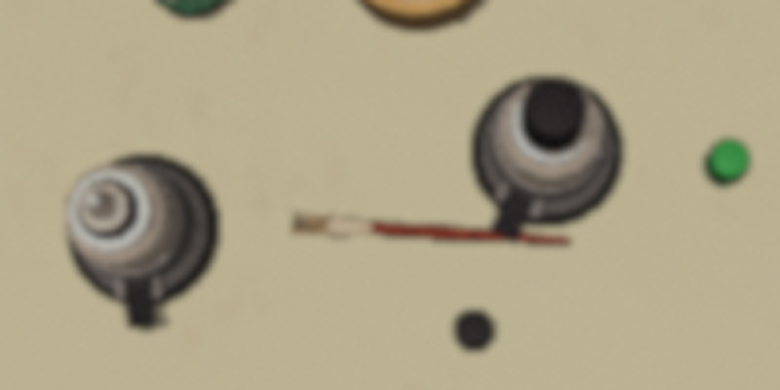

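The crops confirm it: the large black ribbed cap on the right-hand bottle is the one. The loose black cap is clearly smaller, and the other is green. Next I'll fit the axes of both bottles.

```bash
cat >> h.py <<'E'
a=np.linspace(0,2*np.pi,60)
def ring(x,y,z,r): return [(x+r*np.cos(t),y+r*np.sin(t),z) for t in a]
def proj(c,pts): return np.array([pix(c,p) for p in pts])
CAP=[(.097,.0175),(.141,.0175)]
BOT=[(0,.046),(.008,.046),(.094,.0225),(.132,.003)]
def mask(c,x,y,prof):
    P=proj(c,sum([ring(x,y,z,r) for z,r in prof],[]))
    m=np.zeros((420,560),np.uint8);cv2.fillPoly(m,[cv2.convexHull((P*16).astype(np.int32)).reshape(-1,1,2)],1,shift=4);return m
E
python3 - <<'E'
from h import *
from scipy.optimize import minimize
C={n:cams.camera(n) for n in("scene","top")}
R={}
for n in C:
    R[n,"cap"]=models.regions_of(n,"cap")[0]["region"]; 
cams_=C
def cent(m): ys,xs=np.nonzero(m);return np.array([xs.mean(),ys.mean()])
for sel in(["scene"],["top"],["scene","top"]):
    f=lambda p:sum(((cent(mask(C[n],*p,CAP))-cent(R[n,"cap"]))**2).sum() for n in sel)
    r=minimize(f,[.625,-.042],method="Nelder-Mead",options=dict(xatol=1e-4,fatol=1e-3));print("cap",sel,r.x.round(4),r.fun)
px={"scene":(200.3,150.0),"top":(195.2,222.5)}
for n in C: print("tip",n,atz(C[n],px[n],.131).round(4))
print("foot top",atz(C["top"],(206.9,228.3),.005).round(4))
print("foot oldtop",atz(C["top"],(170+547/3.9,170+149/3.9),.005).round(4))
print([ (n,pix(C[n],(.572,.177,0)).round(1)) for n in C])
E
```

```text
cap ['scene'] [ 0.6289 -0.0446] 0.005732231779088624
cap ['top'] [ 0.6328 -0.046 ] 0.0005931012788214245
cap ['scene', 'top'] [ 0.631  -0.0448] 1.493493145548337
tip scene [0.5791 0.1901 0.131 ]
tip top [0.5806 0.1904 0.131 ]
foot top [0.5836 0.1924 0.005 ]
foot oldtop [ 0.6328 -0.0465  0.005 ]
[('scene', array([208.9, 197. ])), ('top', array([213.7, 233.6]))]
```

Cap ≈ (0.631, -0.0455) and fresh bottle ≈ (0.5805, 0.1908). I'll go over the fresh bottle first and check it with the wrist camera.

```bash
python3 -m handwheel '[[1,[0.031,-0.038,0.01],0],[1,[0.031,-0.038,0.01],0],[1,[0.031,-0.038,0],0],[1,[0.031,-0.038,0],0],[1,[0.031,-0.038,0],0],[1,[0.031,-0.038,0],0]]' 30; python3 -m handwheel '[[1,[0.031,-0.038,0],0],[1,[0.031,-0.038,0],0],[1,[0.031,-0.038,0],0],[1,[0.031,-0.038,0],0],[1,[0.031,-0.038,0],0],[1,[0.031,-0.038,0],0],[1,[0,0,0],0],[1,[0,0,0],0]]'
cat >> h.py <<'E'
def wrist():
    s=state();c=cams.camera("wrist");T=np.eye(4);T[:3,:3]=Ro.from_euler("xyz",s["tool_rot"]).as_matrix();T[:3,3]=s["ee_pos"]
    c["T"]=T@c["hand_eye"];c["f"]=210/np.tan(np.radians(c["vfov"])/2);return s,c
def wpix(c,P):
    p=(np.linalg.inv(c["T"])@np.append(P,1))[:3];q=np.array([p[0],-p[1],-p[2]])
    r=np.hypot(q[0],q[1]);th=np.arctan2(r,q[2]);return np.array([c["cx"],c["cy"]])+c["f"]*th*q[:2]/max(r,1e-9)
def wray(c,uv,z):
    d=(np.array(uv)-[c["cx"],c["cy"]])/c["f"];th=np.linalg.norm(d);q=np.append(np.sin(th)*d/th,np.cos(th))
    v=c["T"][:3,:3]@[q[0],-q[1],-q[2]];o=c["T"][:3,3];return o+v*(z-o[2])/v[2]
E
python3 - <<'E'
from h import *
s,c=wrist();print(s["ee_pos"],s["tool_rot"],c["hand_eye"].round(3),c["vfov"])
im=c["color"].copy();cv2.imwrite("pics/w1raw.png",im)
for z,r in((.132,.003),(.094,.0225),(0.001,.046)):
    P=np.array([wpix(c,p) for p in ring(.5805,.1908,z,r)]);cv2.polylines(im,[P.astype(np.int32).reshape(-1,1,2)],True,(0,0,255),1)
cv2.imwrite("pics/w1.png",cv2.resize(im,None,fx=1.4,fy=1.4))
E
```

```text
time: 1.7
ee_pos: [0.4293, 0.3751, 0.2476]
tool_rot: [3.141, 0.0, 2.678]
contact_force: [1.1, 0.4, -0.4]
grip_width: 1.001
grip_force: 0.0
time: 2.37
ee_pos: [0.5782, 0.1921, 0.247]
tool_rot: [-3.141, -0.0, 2.674]
contact_force: [-0.3, 0.3, -0.2]
grip_width: 0.997
grip_force: 0.0
[0.57822925 0.19212894 0.24700664] [-3.14134499e+00 -3.27887970e-04  2.67383128e+00] [[ 0.001  0.948  0.318  0.081]
 [ 1.    -0.001 -0.     0.001]
 [ 0.     0.318 -0.948 -0.142]
 [ 0.     0.     0.     1.   ]] 65.70646984690485
```

View pics/w1.png

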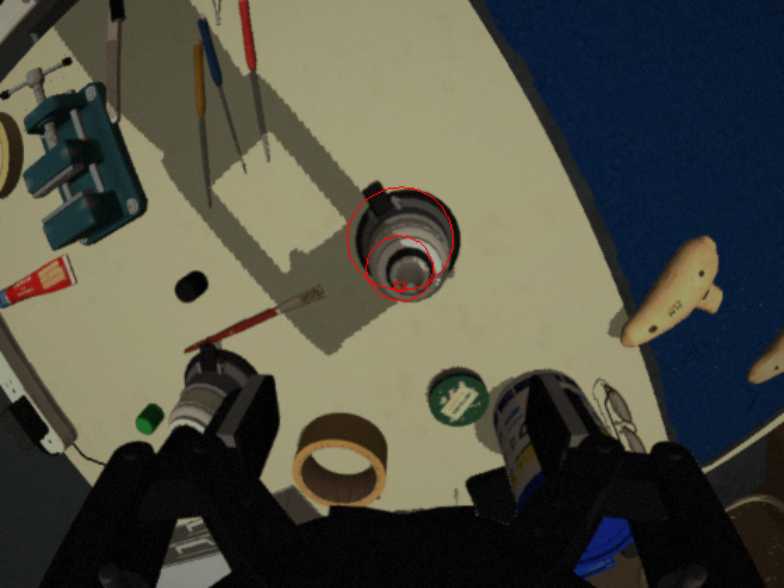

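The overlay is a few mm off from the bottle, so I'll enlarge it for a precise reading.

Run:
```python
import cv2
im=cv2.imread("pics/w1raw.png")[120:225,235:340]
cv2.imwrite("pics/w1c.png",cv2.resize(im,None,fx=5.7,fy=5.7,interpolation=cv2.INTER_CUBIC))
```

```text
(no output)
```

View pics/w1c.png

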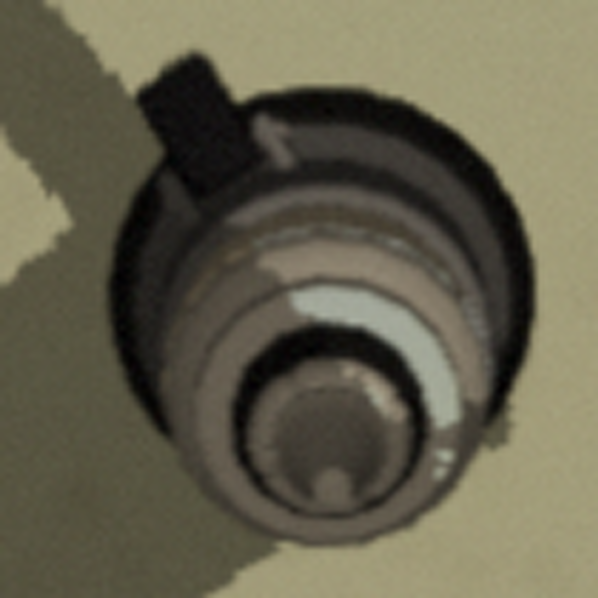

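```bash
cat >> h.py <<'E'
def crop(uv): return np.array(uv)/5.7-0.4+[235,120]
E
python3 - <<'E'
from h import *
s,c=wrist();print(s["ee_pos"])
for n,uv,z in(("seal",(330,421),.0995),("sealL",(232,421),.0995),("sealR",(428,421),.0995),("sealT",(330,323),.0995),("sealB",(330,519),.0995),("tip",(333,487),.132),("shoulder",(330,412),.094),("footL",(110,290),.005),("footR",(535,290),.005),("footT",(330,88),.006)): print(n,wray(c,crop(uv),z).round(4))
print([ (wpix(c,(.5805,.1908,z))-[235,120]+.4)*5.7 for z in(.132,.0995,.005)])
E
```

```text
[0.57738052 0.19349529 0.2470472 ]
seal [0.5821 0.198  0.0995]
sealL [0.5749 0.1838 0.0995]
sealR [0.5892 0.2123 0.0995]
sealT [0.5675 0.2053 0.0995]
sealB [0.5972 0.1906 0.0995]
tip [0.5827 0.1976 0.132 ]
shoulder [0.5822 0.1981 0.094 ]
footL [0.5601 0.1586 0.005 ]
footR [0.6005 0.2393 0.005 ]
footT [0.5426 0.2194 0.006 ]
[array([284.35350166, 494.16895063]), array([285.83595239, 431.71239975]), array([288.83758487, 306.62055641])]
```

```bash
python3 -m handwheel '[[1,[0.01,-0.05,0],0],[1,[0.01,-0.05,0],0],[1,[0.01,-0.05,0],0],[1,[0.01,-0.05,0],0],[1,[0.01,-0.05,0],0],[1,[0.01,-0.05,0],0],[1,[0,0,0],0],[1,[0,0,0],0]]'
python3 - <<'E'
from h import *
s,c=wrist();print(s["ee_pos"],s["tool_rot"])
np.savez("w2.npz",T=c["T"])
im=c["color"].copy();cv2.imwrite("pics/w2raw.png",im)
u=wpix(c,(.631,-.0445,.12)).astype(int);print(u)
x0,y0=u[0]-52,u[1]-52;print(x0,y0)
cv2.imwrite("pics/w2c.png",cv2.resize(im[y0:y0+105,x0:x0+105],None,fx=5.7,fy=5.7,interpolation=cv2.INTER_CUBIC))
for q in("cap",):
  for r in models.regions_of("wrist",q):
    ys,xs=np.nonzero(r["region"]);print(r["p"],xs.min(),xs.max(),ys.min(),ys.max(),xs.mean(),ys.mean())
E
```

```text
time: 3.13
ee_pos: [0.6251, -0.0464, 0.2472]
tool_rot: [3.141, -0.0, 2.676]
contact_force: [-0.8, 0.9, -0.3]
grip_width: 0.998
grip_force: 0.0
[ 0.62505456 -0.04636532  0.24720819] [ 3.14140620e+00 -3.83731994e-04  2.67605307e+00]
[290 202]
238 150
0.93 273 313 179 229 292.772754312909 204.017251635931
0.84 201 224 196 223 212.35135135135135 209.2889812889813
0.73 255 328 128 208 291.1823806717737 166.26635238656453
0.68 272 291 68 88 281.6909090909091 77.99090909090908
```

View pics/w2c.png

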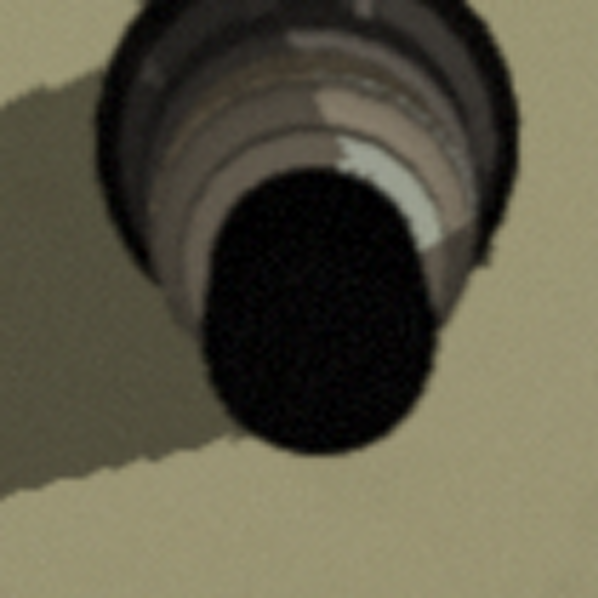

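Run:
```python
from h import *
s,c=wrist();print(s["ee_pos"]);o=np.array([238,150])
k=lambda uv:np.array(uv)/5.7-.4+o
for T in(0,1):
  if T: c["T"]=np.load("w2.npz")["T"]
  for n,uv,z in(("captop",(320,337),.141),("L",(203,337),.141),("R",(437,337),.141),("B",(320,454),.141),("rimT",(315,168),.097),("footL",(97,140),.005),("footR",(518,140),.005)): print(n,wray(c,k(uv),z).round(4))
```

```text
[ 0.62491607 -0.04405378  0.24728981]
captop [ 0.6307 -0.0396  0.141 ]
L [ 0.6233 -0.0544  0.141 ]
R [ 0.6381 -0.0247  0.141 ]
B [ 0.6468 -0.0474  0.141 ]
rimT [ 0.6181 -0.0333  0.097 ]
footL [ 0.6124 -0.0803  0.005 ]
footR [6.522e-01 1.000e-04 5.000e-03]
captop [ 0.6308 -0.0419  0.141 ]
L [ 0.6234 -0.0567  0.141 ]
R [ 0.6383 -0.0271  0.141 ]
B [ 0.6469 -0.0498  0.141 ]
rimT [ 0.6183 -0.0357  0.097 ]
footL [ 0.6124 -0.0827  0.005 ]
footR [ 0.6525 -0.0024  0.005 ]
```

Run:
```python
from h import *
E=[]
for i in range(12):
    cams.camera("top");E.append(state()["ee_pos"])
E=np.array(E);print(E.mean(0).round(4),E.std(0).round(4))
```

```text
[ 0.6251 -0.0448  0.2474] [0.0001 0.0008 0.0001]
```

```bash
python3 -m handwheel '[[1,[0.008,0.003,-0.04],0],[1,[0,0,-0.04],0],[1,[0,0,-0.04],0],[1,[0,0,-0.03],0],[1,[0,0,-0.024],0],[1,[0,0,0],0],[1,[0,0,0],0]]'
python3 - <<'E'
from h import *
s,c=wrist();print(s["ee_pos"],c["cx"],c["cy"])
cv2.imwrite("pics/w3.png",cv2.resize(c["color"],None,fx=1.4,fy=1.4))
E
```

```text
time: 4.47
ee_pos: [0.6306, -0.0434, 0.107]
tool_rot: [-3.141, -0.003, 2.678]
contact_force: [0.2, -0.2, 0.2]
grip_width: 1.002
grip_force: 0.0
[ 0.63063403 -0.04336128  0.10698772] 286.9547450923339 207.63945202266447
```

View pics/w3.png

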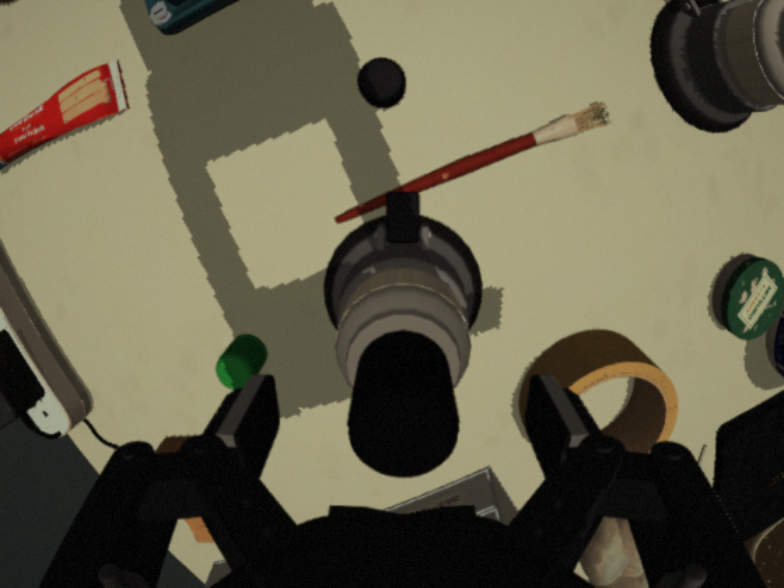

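The cap is centred laterally between the fingers (columns 403 and 403). Next I'll check the fore-aft offset.

Run:
```python
from h import *
s,c=wrist()
for uv,z in(((403.5,422),.141),((350,422),.141),((458,422),.141),((403.5,477),.141),((403.5,330),.097)):
    P=wray(c,np.array(uv)/1.4-.15,z);t=Ro.from_euler("xyz",s["tool_rot"]).as_matrix().T@(P-s["ee_pos"]);print(P.round(4),"tool",t.round(4))
```

```text
[ 0.6293 -0.0406  0.141 ] tool [ 0.0038  0.0015 -0.0321]
[ 0.6225 -0.0547  0.141 ] tool [ 0.0036 -0.0141 -0.0321]
[ 0.6366 -0.0264  0.141 ] tool [ 0.0036  0.0175 -0.0321]
[ 0.6488 -0.0503  0.141 ] tool [-0.018   0.0016 -0.0321]
[ 0.6201 -0.0358  0.097 ] tool [0.0141 0.0016 0.0119]
```

```bash
python3 -m handwheel '[[0,[0,0,0],0],[0,[0,0,0],0],[0,[0,0,0],0],[0,[0,0,0],0],[0,[0,0,0],0],[0,[0,0,0],0],[0,[0,0,0],0],[0,[0,0,0],0]]' 80
```

```text
time: 5.23
ee_pos: [0.6323, -0.0435, 0.1093]
tool_rot: [3.141, 0.002, 2.678]
contact_force: [-0.1, 0.3, 4.8]
grip_width: 0.395
grip_force: 79.6
```

```bash
python3 -m handwheel '[[0,[0,0,0.01],0],[0,[0,0,0.01],0],[0,[0,0,0.012],0],[0,[0,0,0.015],0],[0,[0,0,0.015],0],[0,[0,0,0.015],0],[0,[0,0,0],0],[0,[0,0,0],0]]'
python3 - <<'E'
from h import *
E=[];F=[]
for i in range(6):
    C=cams.camera("top");s=state();E.append(s["ee_pos"]);F.append(s["contact_force"])
print(np.mean(E,0).round(4),np.mean(F,0).round(2),s["grip_force"],s["grip_width"])
for n in("scene","top"):
    c=cams.camera(n)
    for r in models.look_for(n,"cap"): print(n,r)
E
```

```text
time: 5.9
ee_pos: [0.6325, -0.0436, 0.1715]
tool_rot: [3.141, 0.003, 2.678]
contact_force: [-0.7, 0.4, -0.7]
grip_width: 0.391
grip_force: 82.0
[ 0.6311 -0.0433  0.1691] [ 0.21 -0.17 -0.55] 82.01483208686113 0.39313114177206177
scene {'point': [0.6192, -0.1482, 0.0244], 'p': 0.76}
scene {'point': [0.6152, -0.0395, 0.1838], 'p': 0.69}
```

```bash
python3 -m handwheel '[[0,[-0.0085,0.043,0],0],[0,[-0.009,0.043,0],0],[0,[-0.009,0.043,0],0],[0,[-0.009,0.043,0],0],[0,[-0.009,0.043,0],0],[0,[-0.009,0.043,0],0],[0,[-0.009,0.0414,0],0],[0,[0,0,0],0]]'; python3 -m handwheel '[[0,[0,0,0],0],[0,[0,0,0],0]]'
python3 - <<'E'
from h import *
t=[]
for n in("scene","top"):
    c=cams.camera(n);im=c["color"]
    u=pix(c,(.581,.194,.15)).astype(int);x0,y0=u-35
    k=cv2.resize(im[y0:y0+75,x0:x0+75],None,fx=5,fy=5,interpolation=cv2.INTER_CUBIC);t.append(k);print(n,x0,y0)
    # predicted outlines: held cap and bottle from offset
s,c=wrist();u=wpix(c,(.581,.194,.15)).astype(int);print(s["ee_pos"],u)
cv2.imwrite("pics/w4raw.png",c["color"])
cv2.imwrite("pics/h.png",np.hstack(t))
E
```

```text
time: 7.07
ee_pos: [0.5798, 0.2018, 0.1698]
tool_rot: [3.14, -0.002, 2.683]
contact_force: [0.3, 0.3, 1.0]
grip_width: 0.394
grip_force: 82.0
time: 7.23
ee_pos: [0.5816, 0.1959, 0.1696]
tool_rot: [-3.141, 0.0, 2.679]
contact_force: [0.7, -0.0, -1.0]
grip_width: 0.394
grip_force: 82.0
scene 163 106
top 156 186
[0.58191983 0.19493326 0.16961844] [282 252]
```

View pics/h.png

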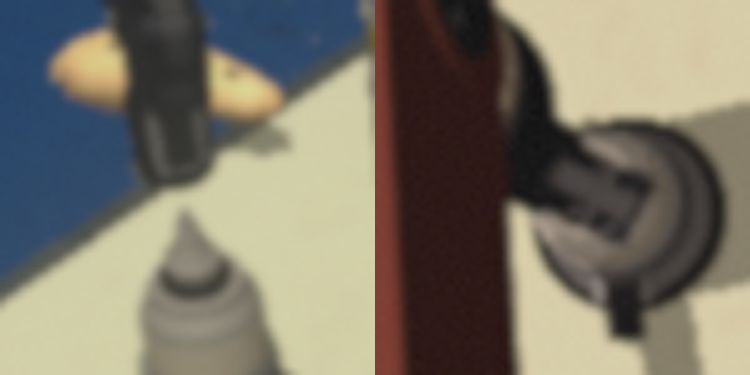

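The wrist and scene measurements agree: the cap rim sits over the bottle's axis to within about 1–2 mm, with the spout tip at (183,212) directly below. Descending over the spout.

```bash
python3 -m handwheel '[[0,[0,0,-0.015],0],[0,[0,0,-0.015],0],[0,[0,0,-0.01],0],[0,[0,0,-0.01],0],[0,[0,0,0],0],[0,[0,0,0],0]]'
python3 - <<'E'
from h import *
E=[];F=[];M=[]
for i in range(8):
    C=cams.camera("scene");s=state();E.append(s["ee_pos"]);F.append(s["contact_force"]);M.append(s["wrist_torque"])
print(np.mean(E,0).round(4),np.mean(F,0).round(2),np.mean(M,0).round(3))
E
```

```text
time: 7.88
ee_pos: [0.5809, 0.1958, 0.1284]
tool_rot: [-3.14, -0.002, 2.678]
contact_force: [0.1, 1.2, 0.3]
grip_width: 0.395
grip_force: 82.0
[0.5819 0.1962 0.1302] [ 0.15 -0.11 -0.2 ] [-0.014 -0.012 -0.02 ]
```

```bash
python3 -m handwheel '[[0,[0,0,-0.007],0],[0,[0,0,-0.007],0],[0,[0,0,0],0]]'; python3 -m handwheel '[[0,[0,0,-0.004],0],[0,[0,0,0],0]]'; python3 -m handwheel '[[0,[0,0,-0.004],0],[0,[0,0,0],0]]'
```

```text
time: 8.53
ee_pos: [0.5816, 0.1959, 0.1178]
tool_rot: [-3.141, 0.0, 2.678]
contact_force: [1.9, -0.7, 4.1]
grip_width: 0.399
grip_force: 82.6
time: 8.7
ee_pos: [0.5823, 0.196, 0.1161]
tool_rot: [3.141, 0.001, 2.678]
contact_force: [0.8, -0.7, 4.4]
grip_width: 0.396
grip_force: 82.6
time: 8.87
ee_pos: [0.5816, 0.1959, 0.1116]
tool_rot: [-3.141, 0.0, 2.678]
contact_force: [2.9, -1.0, -5.3]
grip_width: 0.394
grip_force: 81.6
```

```bash
python3 -m handwheel '[[0,[0,0,-0.004],0],[0,[0,0,0],0]]'; python3 -m handwheel '[[0,[0,0,-0.003],0],[0,[0,0,0],0],[0,[0,0,0],0]]'; python3 -m handwheel '[[0,[0,0,-0.0015],0],[0,[0,0,0],0],[0,[0,0,0],0]]'
```

```text
time: 9.03
ee_pos: [0.5817, 0.1959, 0.1089]
tool_rot: [-3.141, 0.0, 2.678]
contact_force: [-1.1, -2.0, 7.3]
grip_width: 0.392
grip_force: 82.7
time: 9.28
ee_pos: [0.5818, 0.196, 0.1077]
tool_rot: [-3.141, 0.0, 2.678]
contact_force: [-3.0, -1.5, 8.7]
grip_width: 0.396
grip_force: 83.0
time: 9.53
ee_pos: [0.5818, 0.1959, 0.1069]
tool_rot: [-3.141, 0.001, 2.678]
contact_force: [-4.8, -2.3, 11.8]
grip_width: 0.394
grip_force: 83.2
```

```bash
python3 -m handwheel '[[0,[-0.001,0,-0.0015],0],[0,[0,0,0],0],[0,[0,0,0],0]]'; python3 -m handwheel '[[0,[-0.0005,0,-0.0015],0],[0,[0,0,0],0],[0,[0,0,0],0]]';  python3 -m handwheel '[[0,[0,0,-0.0015],0],[0,[0,0,0],0],[0,[0,0,0],0]]'
```

```text
time: 9.78
ee_pos: [0.5818, 0.196, 0.1064]
tool_rot: [3.141, 0.002, 2.678]
contact_force: [-2.5, -2.7, 11.7]
grip_width: 0.396
grip_force: 83.4
time: 10.03
ee_pos: [0.5818, 0.196, 0.1063]
tool_rot: [3.14, 0.003, 2.678]
contact_force: [-4.3, -2.7, 17.5]
grip_width: 0.398
grip_force: 84.0
time: 10.28
ee_pos: [0.5819, 0.196, 0.1063]
tool_rot: [3.14, 0.003, 2.678]
contact_force: [-8.2, -4.2, 23.4]
grip_width: 0.392
grip_force: 84.8
```

```bash
python3 -m handwheel '[[0,[-0.001,0,-0.0015],0],[0,[0,0,0],0],[0,[0,0,0],0],[0,[0,0,0],0],[0,[0,0,0],0],[0,[0,0,0],0]]'
python3 - <<'E'
from h import *
E=[];F=[]
for i in range(10):
    c=cams.camera("scene");s=state();E.append(s["ee_pos"]);F.append(s["contact_force"])
print(np.mean(E,0).round(4),np.mean(F,0).round(2),np.array(F)[:,2].round(1),s["grip_force"])
im=c["color"][125:215,155:275];cv2.imwrite("pics/f.png",cv2.resize(im,None,fx=6,fy=6,interpolation=cv2.INTER_CUBIC))
E
```

```text
time: 10.78
ee_pos: [0.5819, 0.196, 0.1062]
tool_rot: [3.139, 0.005, 2.678]
contact_force: [-8.7, -5.1, 29.3]
grip_width: 0.394
grip_force: 85.1
[0.5819 0.196  0.1062] [-8.87 -4.96 28.69] [28.6 28.7 28.  27.8 29.7 28.4 29.9 29.1 28.4 28.4] 85.12557104229927
```

View pics/f.png

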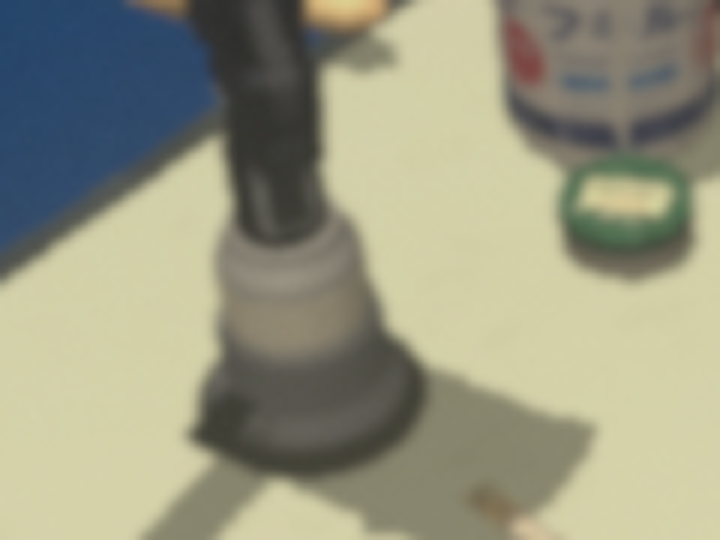

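The cap sits on the shoulder with no gap visible, though the finger hides part of it. The push is steady at about 29 N against a hard stop, and the tin and brush at the edge of the crop are where they were. Handing in.

```bash
python3 -c "
from bench import arm
print(arm.job_done())"
```

```text
the job is handed in; nothing more can be done
None
```

I moved the cap from the empty bottle to the fresh one, pressed it past the click to a hard stop, and handed the job in with it still held down at about 29 N; the hand-in returned no verdict, and the finger partly hid the cap in the last picture.

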